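# Clear the speed controller and press its knob onto the D-spindle

### The arm

A 6-joint arm with a two-finger parallel gripper is mounted at the origin on a cart in front of the work surface, level with it; the furniture and walls round the work are solid. World frame = base frame: x ahead of the robot, y to its left, z up, the work surface at z = 0. Lengths are in m, angles in rad, forces in N, time in s.
With the tool pointing down it reaches from about 0.275 to 0.725 m from the base axis. Payload 15.9 kg.
Tool frame: the origin (TCP) lies midway between the tips of the shut fingers; the grasp point (between the pads) lies 19 mm behind it; z points along the fingers, y is the line along which they close (so a half turn about z gives the same grasp; the last joint's range is limited). The gripper opens to 85 mm and grips with 20 to 120 N. Pads are 22 mm wide; open, the fingers measure 114 mm over their backs; the gripper's body (76 mm by 85 mm) begins 54 mm behind the grasp point. The pads swing forward as they close: fully open they stand 13 mm farther back than shut.
Start: joints at [-1.169, 0.213, -0.034, 1.323, 0, 1.571], TCP at [0.196, -0.46, 0.231] pointing down, gripper open.
Joint ranges: [-2.98, 2.98], [-0.74, 1.72], [-1.14, 1.35], [-2.1, 2.04], [-1.57, 1.44], [-3.14, 3.14]. Speed limits (rad/s): [1.89, 1.89, 2.39, 2.57, 3.14, 3.14].

### API

Orientations are given as a 3x3 rotation matrix whose columns are the frame's x, y, z axes.
In Python, from plant import env gives the robot as it stands.
- The arm moves only by the tool apply_moves, never from a script. Its arguments are lists of equal length, an entry for each row: "translation": the shift along the tool's x, y, z normalised to -1 to 1, where 1 is 0.05 m, a list of three; "turn": the turn about the tool's z normalised to -1 to 1, where 1 is 10 degrees; "jaw": the opening, from 0 (shut) to 1 (fully open). A call has 1 to 12 rows; each row shifts and turns the commanded pose from where the row before left it, along the tool's axes as they then stand; what a row does not reach is not made up. A row lasts 1/8 s, in which the tool goes at most 62.5 mm and 10.7 degrees, less where a joint would pass 70% of its speed; a pose out of reach is approached as far as the arm can. A call with a number of a shift or a turn outside -1 to 1 is refused whole. A call with a gripper value outside its range is refused whole. The fingers move at their own pace and stop on an object; the grip force is fixed at half the most. Time passes only in rows, so rows that do not move let the fingers close. It gives the time, the measured TCP pose, the force, the opening and the grip force at its end, in the units of the state.
- env.get_obs(): the state, without advancing time (a new reading comes with each control period).
- env.read_camera(name): name is "scene" or "top" or "wrist"; returns a dict with "pixels" (400x640x3 uint8, blue, green, red), "intrinsics" (3x3 intrinsics, pixels), "camera_from_world" (4x4, takes a point from world to camera coordinates). Camera axes: x right, y down, z forward; pixel columns grow to the right and rows downward; lengths in m; the calibration is good to about 2 mm. A picture is of the moment at which its call begins. There is no depth.
- env.job_done(): hands the job in; it is judged then, once.
The state is a dict: "time_s": time; "q": joint angles; "qvel": joint speeds; "tau": joint torques, N m; "tool_pos": TCP position; "orientation": TCP orientation; "wrist_force": force on the tool from outside, world axes, zero at the start; "ft_torque": the same for the moment, N m; "finger_gap": opening from 0.0 (shut) to 1.0 (fully open); "grasp_force": force on a finger pad.
Only numpy, scipy, OpenCV 4.12 (cv2) and the standard library are available. Lean on these libraries where they do the work, as an engineer would, in place of code of your own. Each camera call takes 0.05 s, during which the arm holds its last target. There are 200 camera calls.

### The job

Put the two wood offcuts that lie on top of the grey speed controller into the open scrap bin, then take the black pointer knob from the bench, turn it so that the flat in its bore matches the flat on the controller's D-shaped spindle, and push it down onto the spindle against the sprung washer until its underside is flush with the top of the box. Finish while still holding the knob pressed fully down, for the grub screw to be done up: do not let go, or the washer lifts it again. Leave the tape measure, the brass bush and the marker pen where they are.

Things in the scene. Friction and masses are not known exactly. Their poses are not given: they have to be found in the camera images.
- controller: Speed controller: grey sheet-metal box with an aluminium top plate, 170 (x) x 130 (y) x 45 mm high, screwed down to the bench. Origin: centre of its underside; z up. The spindle stands at the middle of its top, on the origin's vertical axis.
- seat (a point): Point in the controller's top face (45 mm above the bench) on the spindle's axis; axes are the controller's.
- spindle (a joint): Angle of the spindle in the controller, rad, anticlockwise seen from above. At 0 the flat of the spindle faces the controller's own -x; the flat's direction in the world is the controller's yaw + this angle + pi. It turns stiffly (0.08 N m) and stays where it is left, range -0.8 to 0.8.
- spindle_tip (a point): Centre of the top end of the upright steel D-spindle, 16 mm above the controller's top. The spindle is 20 mm in diameter with a flat 5 mm from the axis all along its height; the top 2.5 mm taper in by 2 mm all round. Its axes turn with the spindle: the flat faces this point's -x.
- washer (a joint): Sprung steel washer, 30 mm in diameter, round the foot of the spindle. 0: up, its top 5 mm above the controller's top; 0.005: pressed level with the controller's top. The spring pushes up with 3 N at the top of its travel and 6 N when level.
- knob: Black pointer knob, loose, upright on the bench, 80 g. Round base 50 mm across, 21 mm high, grip bar on top to 45 mm. Origin: centre of the underside; z up. The nose points to its own -x. Bore in the underside: 18 mm deep, 22 mm across, D-shaped, its flat 6 mm from the axis on the nose side, so it fits when the nose points the way the spindle's flat faces.
- knob_grip (a point): Middle of the knob's grip bar, 1 mm to own +x of the knob's axis and 33 mm above its underside; axes are the knob's. The bar is 16 mm wide (own y) and 24 mm high (21 to 45 mm above the underside), with parallel sides from 20 mm to own +x to 20 mm to own -x, then a pointed nose 8 mm longer; a thin white line on its top lies toward the nose.
- offcut_near: Wood offcut block 36 (own x) x 24 (own y) x 24 mm high, loose, lying on the controller on the controller's -x side of the spindle. Origin: centre of its underside. 30 g.
- offcut_far: Wood offcut block 36 (own x) x 26 (own y) x 28 mm high, loose, lying on the controller on the controller's +x side of the spindle. Origin: centre of its underside. 30 g.
- scrap_bin: Open-topped square dark steel scrap bin, 150 x 150 mm outside, 70 mm high, walls 4 mm, fixed to the bench on one side of the controller (the knob is on the other side; the sides vary). Origin: centre of its underside.
- tape_measure: Yellow tape measure 35 x 93 x 67 mm behind the work, to be left alone. Origin: centre of its underside.
- brass_bush: Flanged brass bush 46 mm across, 30 mm high, behind the work, to be left alone. Origin: centre of its underside.
- marker_1: Black and white marker pen 135 mm long, 17 mm thick, lying behind the work, to be left alone. Origin: its centre, at the underside.
Mind the look-alikes: they are no part of the job. What is shaped like the offcut_near but orange or pink is not meant.

How it is judged:
On the way, in this order (a step that is already met when the one before it is completed fails the run):
1. both offcuts lie in the scrap bin, let go (x of offcut_near in the frame of scrap_bin between -0.073 and 0.073 m and y of offcut_near in the frame of scrap_bin between -0.073 and 0.073 m and z of each of offcut_near, offcut_far in the frame of scrap_bin below 0.065 m and contact force between the fingers and offcut_near below 0.1 N and x of offcut_far in the frame of scrap_bin between -0.073 and 0.073 m and y of offcut_far in the frame of scrap_bin between -0.073 and 0.073 m and contact force between the fingers and offcut_far below 0.1 N), for 0.2 s.
2. the knob is keyed on the spindle, less than 8 mm above the controller's top (horizontal distance between knob and seat below 0.003 m and angle between knob's own z axis and vertical below 0.07 rad and angle between the x axis of knob and the x axis of spindle_tip, either way round below 0.42 rad and z of knob in the frame of seat below 0.008 m), for 0.1 s.
At the end, for the whole second after the job is handed in: Both offcuts in the bin, let go. Knob on the spindle: centred within 3 mm, upright within 0.07 rad, aligned within 0.42 rad, underside under 1.8 mm above the box, washer down over 3.2 mm; fingers still on it (over 2 N), pressing it on the controller with over 3 N, at rest, for the last second (all of step 1 and horizontal distance between knob and seat below 0.003 m and angle between knob's own z axis and vertical below 0.07 rad and angle between the x axis of knob and the x axis of spindle_tip, either way round below 0.42 rad and z of knob in the frame of seat between -0.002 and 0.0018 m and value of joint washer above 0.0032 m and contact force between the fingers and knob above 2 N and contact force between knob and controller above 3 N and linear speed of knob below 0.02 m/s); the arm keeps its last pose, push and grip.
It fails at once if the tape measure, brass bush or marker was moved more than 30 mm (distance of any of tape_measure, brass_bush, marker_1 from where it was at the start of the episode above 0.03 m).
It also fails if it takes over 66 s, if anything falls off the work surface, if the arm or the gripper's body presses on something with over 40 N, if the wrist force passes 120 N, or if a joint passes its speed limit or range.

## Working session

There is one attempt and no reset: what is moved stays moved. The work goes in short steps, Python scripts to look and compute and a tool call to move; the robot and the scene stay as the last step left them, time stands still between calls to the robot, and variables do not carry over. Pictures are saved under pics/ and viewed, at most 10 in all, crops included, and the job is handed in when it is done.

Besides the shell and the picture viewer there is one more tool, called after ">>>" as name([rows], argument=value, ...), one row to a line, values as JSON. apply_moves: Moves the arm, as the interface text tells. Its arguments: {"type":"object","properties":{"translation":{"type":"array","items":{"type":"array","items":{"type":"number","minimum":-1,"maximum":1}}},"turn":{"type":"array","items":{"type":"number","minimum":-1,"maximum":1}},"jaw":{"type":"array","items":{"type":"number"}}},"required":["translation","turn","jaw"]}

```bash
mkdir -p pics
cat > h.py <<'E'
import numpy as np, cv2
from plant import env
def snap(cam,name):
    d=env.read_camera(cam); cv2.imwrite(f'pics/{name}.png',d['pixels'])
    np.savez(f'pics/{name}.npz',K=d['intrinsics'],T=d['camera_from_world']); return d
def w(name,u,v,z):
    d=np.load(f'pics/{name}.npz'); K,T=d['K'],d['T']
    r=T[:3,:3].T@np.linalg.solve(K,[u,v,1]); c=-T[:3,:3].T@T[:3,3]
    return np.round(c+r*(z-c[2])/r[2],4)
E
python3 - <<'E'
from h import *
a=snap('top','top0');b=snap('scene','scene0')
for n in('top0','scene0'):
    d=np.load(f'pics/{n}.npz');print(d['K'],d['T'])
s=env.get_obs();print(s['tool_pos'],s['orientation'],s['time_s'])
E
```

```text
[[419.8235639    0.         326.68391654]
 [  0.         419.8235639  197.93166676]
 [  0.           0.           1.        ]] [[-7.24677753e-03 -9.99973732e-01 -1.39597391e-04  2.84662520e-03]
 [-9.92640771e-01  7.21051096e-03 -1.20881379e-01  6.03859229e-01]
 [ 1.20879210e-01 -7.37430400e-04 -9.92666950e-01  1.17538604e+00]
 [ 0.00000000e+00  0.00000000e+00  0.00000000e+00  1.00000000e+00]]
[[507.55855437   0.         316.97156665]
 [  0.         507.55855437 196.82481845]
 [  0.           0.           1.        ]] [[ 0.88678392 -0.46145797  0.02590029 -0.52993115]
 [-0.19455532 -0.42353494 -0.88474086  0.17668682]
 [ 0.41924039  0.77953493 -0.46536307  1.05174669]
 [ 0.          0.          0.          1.        ]]
[ 0.19543542 -0.45991772  0.23088503] [[ 9.20346523e-01  3.91103745e-01 -3.71137756e-04]
 [ 3.91103921e-01 -9.20346092e-01  8.90755881e-04]
 [ 6.80277782e-06 -9.64957510e-04 -9.99999534e-01]] 0.1
```

View pics/top0.png

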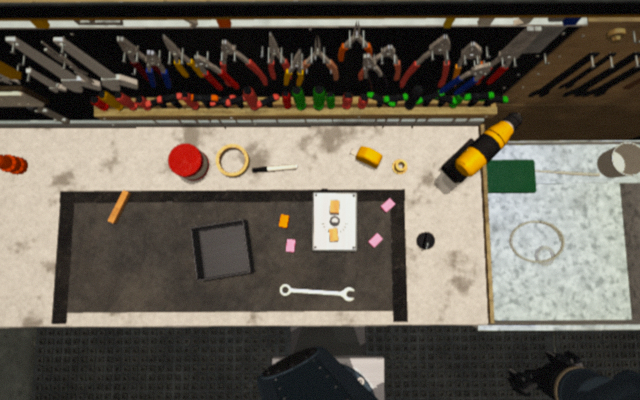

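View pics/scene0.png

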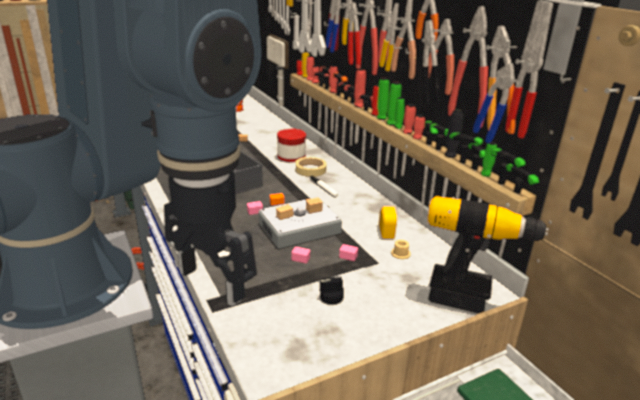

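The top view shows the controller around (335,221), with offcuts at (334,206) and (334,236). The bin is at (222,249) and the knob at (425,241). I'll enlarge the controller and the knob.

Run:
```python
from h import *
p=cv2.imread('pics/top0.png')
a=cv2.resize(p[188:255,307:363],None,fx=8,fy=8,interpolation=cv2.INTER_CUBIC)
b=cv2.resize(p[224:257,408:442],None,fx=8,fy=8,interpolation=cv2.INTER_CUBIC)
o=np.zeros((536,760,3),np.uint8);o[:536,:448]=a;o[:264,460:460+272]=np.clip(b.astype(int)*2,0,255)
cv2.imwrite('pics/c1.png',o)
for n,u,v,z in [('bin',222,249,.07),('knob',425.5,240,.045),('ctl',334.5,221,.045),('near',334,236,.069),('far',334.5,206,.073)]: print(n,w('top0',u,v,z))
for c in [(313.5,194.5),(355,194.5),(357,250.5),(314,250.5)]: print(w('top0',*c,.045))
for c in [(192,225),(248,221),(254,272),(196,279)]: print(w('top0',*c,.07))
```

```text
bin [0.4596 0.2891 0.07  ]
knob [ 0.4808 -0.2805  0.045 ]
ctl [ 0.5365 -0.0233  0.045 ]
near [ 0.4932 -0.0211  0.069 ]
far [ 0.5766 -0.0232  0.073 ]
[0.613  0.0362 0.045 ]
[ 0.6122 -0.0829  0.045 ]
[ 0.4527 -0.086   0.045 ]
[0.4536 0.0354 0.045 ]
[0.5266 0.3741 0.07  ]
[0.5366 0.2183 0.07  ]
[0.3962 0.1997 0.07  ]
[0.3784 0.3585 0.07  ]
```

View pics/c1.png

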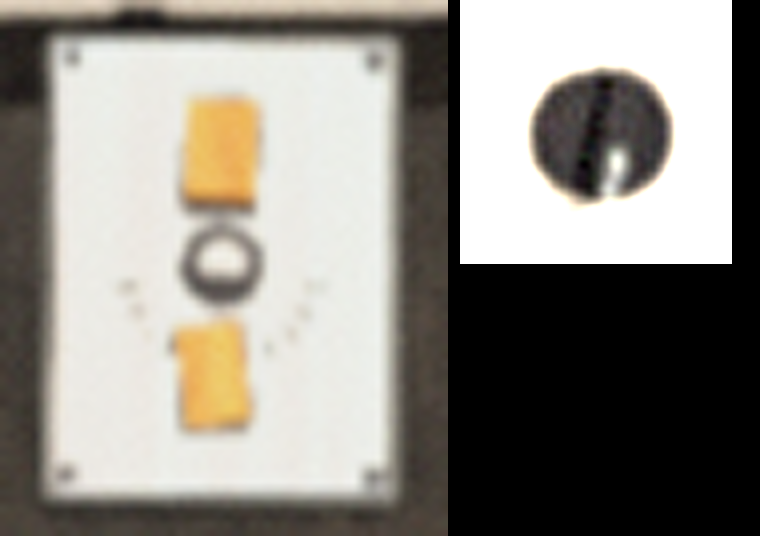

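>>> apply_moves([
  [0,0,0],
  [0,0,0],
  [0.3,-0.5,0],
  [0.7,-0.9,0],
  [0.7,-0.9,0],
  [0.7,-0.9,0],
  [0.7,-0.9,0],
  [0.7,-0.9,0],
  [0.7,-0.9,0],
  [0.7,-0.9,0],
  [0.7,-0.9,0],
  [0.7,-1,0],
], turn=[1,1,0.3,0,0,0,0,0,0,0,0,0], jaw=[1,1,1,1,1,1,1,1,1,1,1,1])

```text
time_s: 1.6
tool_pos: [0.5249, -0.0227, 0.2311]
orientation: [[1.0, 0.0, -0.0], [0.0, -1.0, -0.0], [-0.0, 0.0, -1.0]]
wrist_force: [1.2, -0.8, -0.7]
finger_gap: 1.003
grasp_force: 0.0
```

Run:
```python
from h import *
snap('wrist','w1');d=np.load('pics/w1.npz');print(d['K'],d['T']);s=env.get_obs();print(s['tool_pos'],s['orientation'])
```

```text
[[337.07800609   0.         314.93178234]
 [  0.         337.07800609 205.68294073]
 [  0.           0.           1.        ]] [[-6.55060964e-04 -9.99999763e-01 -2.12713776e-04 -2.08925799e-02]
 [-9.61130430e-01  5.70870135e-04  2.76094133e-01  4.68436632e-01]
 [-2.76093946e-01  3.85304172e-04 -9.61130576e-01  5.25165141e-01]
 [ 0.00000000e+00  0.00000000e+00  0.00000000e+00  1.00000000e+00]]
[ 0.52764396 -0.01734585  0.23036841] [[ 9.99993935e-01  3.47842370e-03  1.72170500e-04]
 [ 3.47804143e-03 -9.99991591e-01  2.17288035e-03]
 [ 1.79727250e-04 -2.17226835e-03 -9.99997624e-01]]
```

View pics/w1.png

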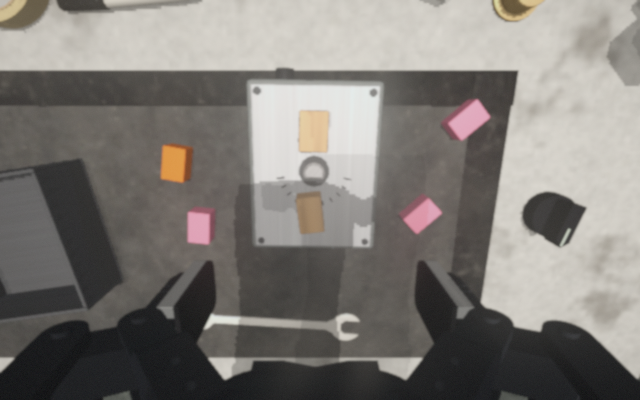

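The wrist view shows the controller at (315,165), offcuts at (313,131) and (310,213), the spindle at (314,171) and the knob at (555,217). I'll make one enlarged crop.

Run:
```python
from h import *
p=cv2.imread('pics/w1.png')
a=cv2.resize(p[75:255,244:392],None,fx=3.3,fy=3.3,interpolation=cv2.INTER_CUBIC)
b=cv2.resize(p[180:260,510:590],None,fx=3.75,fy=3.75,interpolation=cv2.INTER_CUBIC)
b=np.clip(b.astype(int)*2,0,255)
c=cv2.resize(p[152:190,296:334],None,fx=7.5,fy=7.5,interpolation=cv2.INTER_CUBIC)
o=np.zeros((594,800,3),np.uint8);o[:a.shape[0],:a.shape[1]]=a;o[:300,495:795]=b;o[305:590,500:785]=c
cv2.imwrite('pics/c2.png',o)
```

```text
(no output)
```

View pics/c2.png

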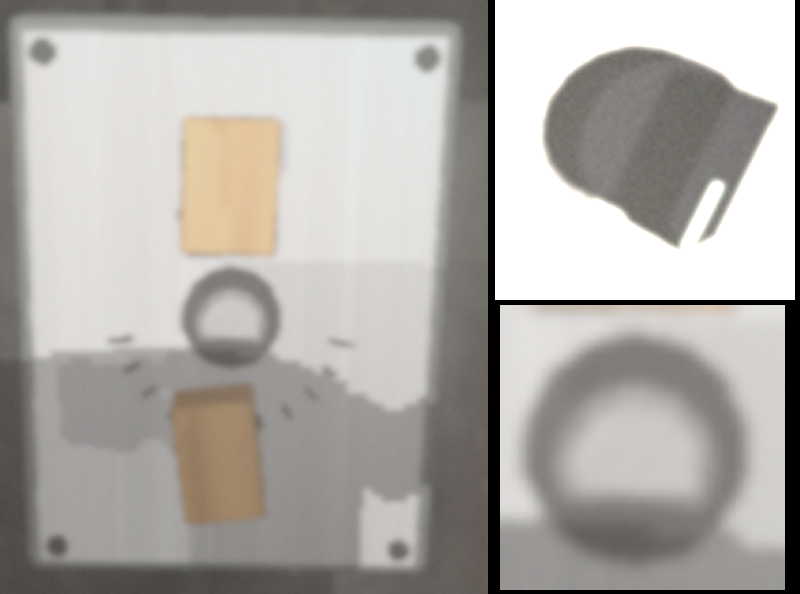

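Run:
```python
from h import *
m=lambda x,y:(244+x/3.3,75+y/3.3); k=lambda x,y:(510+(x-495)/3.75,180+y/3.75)
print('spindle',w('w1',314.13,170.9,.05), w('top0',334.75,221.1,.05),'tip',w('w1',314.1,168.5,.061))
for c in [(42,52),(427,58),(398,550),(57,546)]: print('screw',w('w1',*m(*c),.045))
for n,z,P in [('near',.069,[(172,408),(252,398),(265,515),(187,525)]),('far',.073,[(183,118),(281,118),(275,253),(181,253)])]:
    Q=np.array([w('w1',*m(*c),z) for c in P]);print(n,Q.mean(0),Q[0]-Q[3],Q[1]-Q[2])
for c in [(716,183),(686,243),(777,107),(713,237),(728,92),(682,247)]: print('knob',w('w1',*k(*c),.045))
s=env.get_obs();print(s['tool_pos'],s['orientation'][0],s['time_s'])
```

```text
spindle [ 0.537  -0.0205  0.05  ] [ 0.5359 -0.0239  0.05  ] tip [ 0.5413 -0.0205  0.061 ]
screw [0.6114 0.0328 0.045 ]
screw [ 0.6097 -0.0757  0.045 ]
screw [ 0.4609 -0.0735  0.045 ]
screw [0.4623 0.0352 0.045 ]
near [ 0.497825 -0.0169    0.069   ] [0.0356 0.0038 0.    ] [0.0353 0.004  0.    ]
far [ 0.57605  -0.020175  0.073   ] [ 0.0351 -0.001   0.    ] [ 0.0351 -0.0013  0.    ]
knob [ 0.4751 -0.2854  0.045 ]
knob [ 0.4572 -0.2807  0.045 ]
knob [ 0.4971 -0.2975  0.045 ]
knob [ 0.459  -0.2879  0.045 ]
knob [ 0.5014 -0.2832  0.045 ]
knob [ 0.456  -0.2798  0.045 ]
[ 0.52764396 -0.01734585  0.23036841] [9.99993935e-01 3.47842370e-03 1.72170500e-04] 1.65
```

Run:
```python
from h import *
snap('wrist','w2')
d=np.load('pics/w2.npz');e=np.load('pics/w1.npz')
for x in(d,e):print(-x['T'][:3,:3].T@x['T'][:3,3])
g=[cv2.imread(f'pics/{n}.png',0) for n in('w1','w2')]
for c in [(314,171),(313.7,131.4),(310.4,214.7)]:
    u,v=map(round,c);t=g[0][v-17:v+18,u-17:u+18]
    R=cv2.matchTemplate(g[1][v-47:v+48,u-47:u+48],t,cv2.TM_CCOEFF_NORMED);_,s,_,l=cv2.minMaxLoc(R);dx=(l[0]-30,l[1]-30);print(dx,s,w('w2',c[0]+dx[0],c[1]+dx[1],.05))
s=env.get_obs();print(s['tool_pos'],s['orientation'][0],s['time_s'])
```

```text
[ 0.59796763 -0.01618033  0.3747263 ]
[ 0.59520993 -0.02136234  0.37541522]
(6, 3) 0.9772164821624756 [ 0.537  -0.0205  0.05  ]
(7, 2) 0.9132532477378845 [ 0.5759 -0.0209  0.05  ]
(5, 3) 0.9619455933570862 [ 0.4922 -0.0161  0.05  ]
[ 0.52596645 -0.02003375  0.23026319] [ 9.99987334e-01  4.96705280e-03 -8.12919260e-04] 1.7
```

>>> apply_moves([
  [-0.56,-0.04,0],
  [0,0,0.6],
  [0,0,0.9],
  [0,0,0.9],
  [0,0,0.6],
  [0,0,0.4],
  [0,0,0.16],
  [0,0,0],
  [0,0,0],
], turn=[-0.65,0,0,0,0,0,0,0,0], jaw=[0.8,0.7,0.7,0.7,0.7,0.7,0.7,0.7,0.7])

```text
time_s: 2.82
tool_pos: [0.4966, -0.0224, 0.0541]
orientation: [[0.994, 0.114, 0.001], [0.114, -0.994, -0.0], [0.001, 0.0, -1.0]]
wrist_force: [-0.3, -0.6, 0.1]
finger_gap: 0.699
grasp_force: 0.0
```

>>> apply_moves([
  [0,-0.08,0.12],
  [0,0,0],
  [0,0,0],
  [0,0,0],
  [0,0,0],
  [0,0,0],
  [0,0,-0.5],
  [0,0,-0.9],
  [0,0,0],
], turn=[0,0,0,0,0,0,0,0,0], jaw=[0.7,0.2,0.1,0.1,0.1,0.1,0.1,0.1,0.1])

```text
time_s: 3.95
tool_pos: [0.4975, -0.0184, 0.1202]
orientation: [[0.994, 0.114, 0.005], [0.114, -0.994, -0.0], [0.005, 0.001, -1.0]]
wrist_force: [0.6, 0.4, -0.4]
finger_gap: 0.264
grasp_force: 58.8
```

>>> apply_moves([
  [0,-0.5,0],
  [0,-0.8,0],
  [0,-0.9,0],
  [0,-0.9,0],
  [0,-0.9,0],
  [0,-0.9,0],
  [0,-0.9,0],
  [0,-0.7,0],
  [0,0,0.4],
  [0,0,0.8],
  [0,0,0.5],
  [0,0,0],
], turn=[0,0,0,0,0,0,0,0,0,0,0,0], jaw=[0.1,0.1,0.1,0.1,0.1,0.1,0.1,0.1,0.1,0.1,0.1,0.1])

```text
time_s: 5.45
tool_pos: [0.465, 0.1802, 0.043]
orientation: [[0.955, 0.293, -0.037], [0.296, -0.95, 0.105], [-0.005, -0.111, -0.994]]
wrist_force: [-0.5, 0.7, 0.0]
finger_gap: 0.268
grasp_force: 58.9
```

Run:
```python
from h import *
snap('scene','s2')
s=env.get_obs();print({k:np.round(v,3) for k,v in s.items()})
```

```text
{'time_s': np.float64(5.5), 'q': array([ 0.299,  0.331, -0.377,  0.865,  0.112,  3.141]), 'qvel': array([-0.005, -0.022,  0.028,  0.009, -0.002, -0.001]), 'tau': array([  0.155, -69.594,  39.682,  -0.686,   0.565,  -0.   ]), 'tool_pos': array([0.466, 0.18 , 0.044]), 'orientation': array([[ 0.955,  0.293, -0.035],
       [ 0.295, -0.949,  0.106],
       [-0.003, -0.111, -0.994]]), 'wrist_force': array([-0.636, -0.078, -0.181]), 'ft_torque': array([-0.136, -0.004,  0.024]), 'grasp_force': np.float64(58.864), 'finger_gap': np.float64(0.264)}
```

View pics/s2.png

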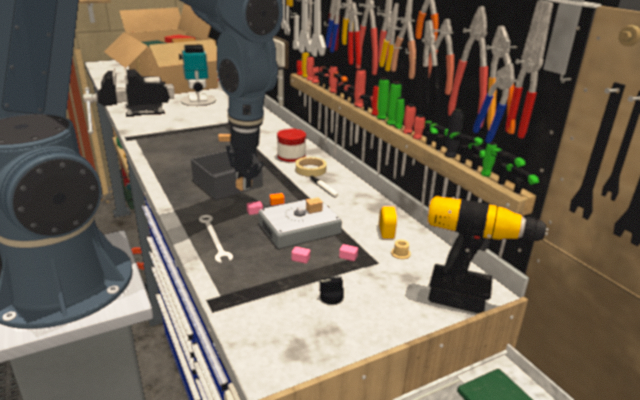

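>>> apply_moves([
  [0,0,-0.7],
  [0,0,-0.9],
  [0,0,-0.3],
  [0,0,0],
  [0,0,0],
  [0,0,0],
  [0,0,0],
  [0,0,0],
], turn=[0,0,0,-1,-1,-1,-1,0], jaw=[0.1,0.1,0.1,0.1,0.1,0.1,0.1,0.1])

```text
time_s: 6.5
tool_pos: [0.4698, 0.1703, 0.1391]
orientation: [[0.544, 0.838, -0.034], [0.836, -0.538, 0.106], [0.071, -0.086, -0.994]]
wrist_force: [0.5, -0.1, -0.5]
finger_gap: 0.268
grasp_force: 58.9
```

>>> apply_moves([
  [0.7,-0.5,0.1],
  [0.7,-0.5,0.1],
  [0.7,-0.5,0.1],
  [0,0,0],
], turn=[-1,0,0,0], jaw=[0.1,0.1,0.1,0.1])

```text
time_s: 7.0
tool_pos: [0.4477, 0.3002, 0.138]
orientation: [[0.391, 0.92, -0.034], [0.917, -0.386, 0.106], [0.084, -0.073, -0.994]]
wrist_force: [0.2, -0.1, -0.8]
finger_gap: 0.265
grasp_force: 58.9
```

Run:
```python
from h import *
s=env.get_obs();print({k:np.round(s[k],3) for k in('q','tool_pos','orientation')})
```

```text
{'q': array([ 0.527,  0.304, -0.158,  1.085,  0.109,  2.499]), 'tool_pos': array([0.448, 0.3  , 0.138]), 'orientation': array([[ 0.391,  0.92 , -0.034],
       [ 0.917, -0.386,  0.106],
       [ 0.084, -0.073, -0.994]])}
```

>>> apply_moves([
  [0,0,0.7],
  [0,0,0.7],
  [0,0,0.3],
  [0,0,0],
  [0,0,0],
  [0,0,0],
  [0,0,-0.6],
  [0,0,-0.9],
  [0,0,-0.5],
  [0,0,0],
], turn=[0,0,0,0,0,0,0,0,0,0], jaw=[0.1,0.1,0.1,0.1,0.5,0.5,0.5,0.5,0.5,0.5])

```text
time_s: 8.25
tool_pos: [0.4503, 0.2968, 0.1553]
orientation: [[0.39, 0.92, -0.03], [0.917, -0.385, 0.108], [0.088, -0.07, -0.994]]
wrist_force: [0.1, 0.1, -0.8]
finger_gap: 0.498
grasp_force: 0.0
```

>>> apply_moves([
  [-0.8,0.5,-0.1],
  [-0.9,0.5,-0.1],
  [-0.8,0.5,-0.1],
  [0,0,0],
  [0,0,0],
  [0,0,0],
  [0,0,0],
  [0,0,0],
  [0,0,0],
  [0,0,0],
  [0,0,0],
  [0,0,0],
], turn=[0,0,0,-1,-1,-1,-1,-1,-1,-1,-1,-1], jaw=[0.6,0.6,0.6,0.6,0.6,0.6,0.6,0.6,0.6,0.6,0.6,0.6])

```text
time_s: 9.75
tool_pos: [0.4695, 0.1512, 0.1511]
orientation: [[-0.922, 0.384, -0.035], [0.379, 0.919, 0.105], [0.073, 0.084, -0.994]]
wrist_force: [1.0, 0.3, -0.5]
finger_gap: 0.601
grasp_force: 0.0
```

>>> apply_moves([
  [0,0,0],
  [0,0,0],
  [0,0,0],
  [0,0,0],
  [0,0,0],
  [0,0,0],
  [0,0,0],
  [0,0,0],
  [0,0,0],
  [0,0,0],
  [0,0,0],
  [0,0,0],
], turn=[-1,-1,-1,-1,-1,-1,-1,-1,-1,-1,-1,-1], jaw=[0.6,0.6,0.6,0.6,0.6,0.6,0.6,0.6,0.6,0.6,0.6,0.6])

```text
time_s: 11.25
tool_pos: [0.4695, 0.1512, 0.1512]
orientation: [[0.128, -0.991, -0.035], [-0.986, -0.131, 0.106], [-0.109, 0.021, -0.994]]
wrist_force: [0.6, 0.6, 0.4]
finger_gap: 0.601
grasp_force: 0.0
```

Run:
```python
from h import *
s=env.get_obs();print({k:np.round(s[k],3) for k in('q','tool_pos','orientation')})
```

```text
{'q': array([ 0.241,  0.235, -0.216,  1.129,  0.111, -1.461]), 'tool_pos': array([0.47 , 0.151, 0.151]), 'orientation': array([[ 0.128, -0.991, -0.035],
       [-0.986, -0.131,  0.106],
       [-0.109,  0.021, -0.994]])}
```

>>> apply_moves([
  [0,0,0],
  [0,0,0],
  [0,0,0],
  [0,0,0],
  [0,0,0],
  [0,0,0],
  [0,0,0],
  [0,0,0],
  [0,0,0],
  [0,0,0],
  [0,0,0],
], turn=[-1,-1,-1,-1,-1,-1,-1,-1,-1,-1,0], jaw=[0.6,0.6,0.6,0.6,0.6,0.6,0.6,0.6,0.6,0.6,0.6])

```text
time_s: 12.62
tool_pos: [0.4651, 0.1664, 0.1513]
orientation: [[0.961, 0.274, -0.029], [0.275, -0.957, 0.094], [-0.002, -0.099, -0.995]]
wrist_force: [0.5, -0.4, 0.4]
finger_gap: 0.6
grasp_force: 0.0
```

Run:
```python
from h import *
s=env.get_obs();print({k:np.round(s[k],3) for k in('q','tool_pos','orientation')})
```

```text
{'q': array([ 0.281,  0.231, -0.22 ,  1.122,  0.099, -3.14 ]), 'tool_pos': array([0.465, 0.166, 0.151]), 'orientation': array([[ 0.961,  0.274, -0.029],
       [ 0.275, -0.957,  0.094],
       [-0.002, -0.099, -0.995]])}
```

>>> apply_moves([
  [0,0.8,0],
  [0,0.8,0],
  [0,0.8,0],
  [0,0,0],
], turn=[0,0,0,0], jaw=[0.6,0.6,0.6,0.6])

```text
time_s: 13.12
tool_pos: [0.482, 0.1082, 0.1415]
orientation: [[0.982, 0.189, -0.012], [0.189, -0.981, 0.045], [-0.003, -0.047, -0.999]]
wrist_force: [-0.1, 1.2, 0.3]
finger_gap: 0.598
grasp_force: 0.0
```

Run:
```python
from h import *
s=env.get_obs();print({k:np.round(s[k],3) for k in('q','tool_pos','orientation')})
```

```text
{'q': array([ 0.191,  0.238, -0.233,  1.102,  0.047, -3.141]), 'tool_pos': array([0.482, 0.108, 0.142]), 'orientation': array([[ 0.982,  0.189, -0.012],
       [ 0.189, -0.981,  0.045],
       [-0.003, -0.047, -0.999]])}
```

Works: the tilt halved. About 2.6 more rows will remove the rest.

>>> apply_moves([
  [0,0.8,0],
  [0,0.8,0],
  [0,0.7,0],
  [0,0,0],
], turn=[0,0,0,0], jaw=[0.6,0.6,0.6,0.6])

```text
time_s: 13.62
tool_pos: [0.4927, 0.0536, 0.1382]
orientation: [[0.994, 0.109, -0.003], [0.109, -0.994, -0.003], [-0.003, 0.003, -1.0]]
wrist_force: [-0.1, 0.4, 0.1]
finger_gap: 0.601
grasp_force: 0.0
```

Run:
```python
from h import *
s=env.get_obs();print({k:np.round(s[k],3) for k in('q','tool_pos','orientation')})
```

```text
{'q': array([ 1.100e-01,  2.440e-01, -2.330e-01,  1.097e+00, -3.000e-03,
       -3.141e+00]), 'tool_pos': array([0.493, 0.054, 0.138]), 'orientation': array([[ 0.994,  0.109, -0.003],
       [ 0.109, -0.994, -0.003],
       [-0.003,  0.003, -1.   ]])}
```

>>> apply_moves([
  [0,0,0],
  [0,0,0],
  [0,0,0],
  [0,0,0],
  [0,0,0],
  [0,0,0],
  [0,0,0],
  [0,0,0],
  [0,0,0],
  [0,0,0],
  [0,0,0],
  [0,0,0],
], turn=[1,1,1,1,1,1,1,1,1,1,1,1], jaw=[0.7,0.7,0.7,0.7,0.7,0.7,0.7,0.7,0.7,0.7,0.7,0.7])

```text
time_s: 15.12
tool_pos: [0.4926, 0.055, 0.1383]
orientation: [[-0.406, -0.914, -0.003], [-0.914, 0.406, -0.002], [0.003, 0.002, -1.0]]
wrist_force: [0.1, -0.1, -0.2]
finger_gap: 0.7
grasp_force: 0.0
```

>>> apply_moves([
  [0,0,0],
  [0,0,0],
  [0,0,0],
  [0,0,0],
  [0,0,0],
  [0,0,0],
  [0,0,0],
  [-0.8,-0.7,0],
  [-0.9,-0.7,0],
  [0,0,0.4],
  [0,0,0],
  [0,0,0],
], turn=[1,1,1,1,1,1,0.8,0,0,0,0,0], jaw=[0.7,0.7,0.7,0.7,0.7,0.7,0.7,0.7,0.7,0.7,0.7,0.7])

```text
time_s: 16.62
tool_pos: [0.5752, -0.0173, 0.1188]
orientation: [[-1.0, 0.028, -0.003], [0.028, 1.0, -0.002], [0.003, -0.002, -1.0]]
wrist_force: [0.2, 0.1, -0.3]
finger_gap: 0.701
grasp_force: 0.0
```

>>> apply_moves([
  [0,-0.06,0.6],
  [0,0,0.5],
  [0,0,0.25],
  [0,0,0.06],
  [0,0,0],
  [0,0,0],
  [0,0,0],
  [0,0,0],
  [0,0,0],
  [0,0,-0.6],
  [0,0,-0.9],
  [0,0,0],
], turn=[0,0,0,0,0,0,0,0,0,0,0,0], jaw=[0.7,0.7,0.7,0.7,0.3,0.1,0.1,0.1,0.1,0.1,0.1,0.1])

```text
time_s: 18.12
tool_pos: [0.5776, -0.0209, 0.1265]
orientation: [[-1.0, 0.029, 0.004], [0.029, 1.0, -0.003], [-0.004, -0.003, -1.0]]
wrist_force: [0.5, -0.3, -0.6]
finger_gap: 0.291
grasp_force: 58.9
```

>>> apply_moves([
  [0.3,0.6,0],
  [0.3,0.8,0],
  [0.3,0.9,0],
  [0.3,0.9,0],
  [0.3,0.9,0],
  [0.3,0.9,0],
  [0.3,0.8,0],
  [0,0,0],
  [0,0,0.6],
  [0,0,0.5],
  [0,0,0.1],
  [0,0,0],
], turn=[0,0,0,0,0,0,0,0,0,0,0,0], jaw=[0.1,0.1,0.1,0.1,0.1,0.1,0.1,0.1,0.1,0.1,0.1,0.1])

```text
time_s: 19.62
tool_pos: [0.4788, 0.2715, 0.0625]
orientation: [[-1.0, 0.029, -0.003], [0.029, 1.0, -0.003], [0.003, -0.003, -1.0]]
wrist_force: [0.7, -0.6, -0.6]
finger_gap: 0.295
grasp_force: 59.1
```

>>> apply_moves([
  [0,0,0],
  [0,0,0],
  [0,0,0],
  [0,0,-0.6],
  [0,0,-0.9],
  [0,0,-0.9],
  [0,0,-0.6],
  [0,0,0],
  [0,-0.6,0],
  [0,-0.8,0],
  [0,-0.9,0],
  [0,-0.9,0],
], turn=[0,0,0,0,0,0,0,0,0,0,0,0], jaw=[0.5,0.5,0.5,0.5,0.5,0.5,0.5,0.5,0.6,0.6,0.6,0.6])

```text
time_s: 21.12
tool_pos: [0.4738, 0.111, 0.2118]
orientation: [[-1.0, 0.028, -0.004], [0.028, 1.0, -0.003], [0.004, -0.003, -1.0]]
wrist_force: [0.6, -0.6, 0.3]
finger_gap: 0.601
grasp_force: 0.0
```

>>> apply_moves([
  [0,-0.9,0],
  [0,-0.9,0],
  [0,-0.9,0],
  [0,-0.9,0],
  [0,-0.9,0],
  [0,-0.9,0],
  [0,-0.9,0],
  [0,-0.9,0],
  [0,-0.7,0],
  [0,0,0],
  [0,0,0],
  [0,0,0],
], turn=[0,0,0,0,0,0,0,0,0,1,0.26,0], jaw=[0.6,0.6,0.6,0.6,0.6,0.6,0.6,0.6,0.6,0.6,0.6,0.6])

```text
time_s: 22.62
tool_pos: [0.4628, -0.2824, 0.2129]
orientation: [[-0.969, 0.246, -0.004], [0.246, 0.969, -0.002], [0.003, -0.003, -1.0]]
wrist_force: [-0.2, 0.1, -0.4]
finger_gap: 0.602
grasp_force: 0.0
```

Run:
```python
from h import *
env.read_camera('wrist');d=snap('wrist','w3');t=snap('top','top3')
s=env.get_obs();print({k:np.round(s[k],3) for k in('q','tool_pos','orientation')})
print(-d['camera_from_world'][:3,:3].T@d['camera_from_world'][:3,3])
T,K=d['camera_from_world'],d['intrinsics']
c=K@(T[:3,:3]@np.array([.48,-.285,.045])+T[:3,3]);c=c[:2]/c[2];print(c)
u,v=np.clip(c.round().astype(int),50,[590,350]);print(u,v)
a=cv2.resize(d['pixels'][v-50:v+50,u-50:u+50],None,fx=5,fy=5,interpolation=cv2.INTER_CUBIC)
a=np.clip(a.astype(int)*2,0,255)
b=cv2.resize(t['pixels'][210:285,185:260],None,fx=4,fy=4,interpolation=cv2.INTER_CUBIC)
o=np.zeros((500,800,3),np.uint8);o[:,:500]=a;o[:300,500:]=np.clip(b*1.5,0,255);cv2.imwrite('pics/c3.png',o)
```

```text
{'q': array([-0.546,  0.305,  0.042,  1.309, -0.004, -0.298]), 'tool_pos': array([ 0.463, -0.282,  0.213]), 'orientation': array([[-0.97 ,  0.245, -0.003],
       [ 0.245,  0.97 , -0.002],
       [ 0.002, -0.003, -1.   ]])}
[ 0.39574165 -0.26362376  0.35756191]
[315.71251825 203.83667586]
316 204
```

View pics/c3.png

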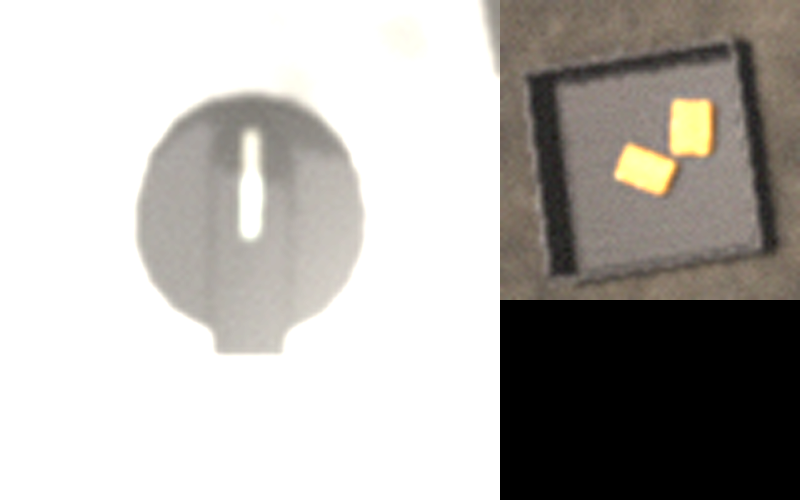

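Run:
```python
from h import *
s=env.get_obs();p=s['tool_pos'];R=s['orientation']
tail=w('w3',316.1,224.4,.045);ln=w('w3',316.2,204-24/5,.045)
ax=tail+.02*R[:,0]   # tool x = knob -x
print(tail,ln,ax,'delta tool',R.T@(ax-p)/.05,s['time_s'], p)
print('disc',w('w3',316,204+(215-250)/5,.021))
```

```text
[ 0.5004 -0.2898  0.045 ] [ 0.4756 -0.2834  0.045 ] [ 0.48100919 -0.28490161  0.04504834] delta tool [-0.3709664   0.048077    3.36498435] 22.775 [ 0.46295373 -0.28230455  0.21334829]
disc [ 0.4795 -0.2846  0.021 ]
```

>>> apply_moves([
  [-0.36,0.04,0],
  [0,0,0.6],
  [0,0,0.9],
  [0,0,0.9],
  [0,0,0.7],
  [0,0,0.4],
  [0,0,0.15],
  [0,0,0],
  [0,0,0],
], turn=[0,0,0,0,0,0,0,0,0], jaw=[0.6,0.6,0.6,0.6,0.6,0.6,0.6,0.5,0.5])

```text
time_s: 23.9
tool_pos: [0.4811, -0.2857, 0.0321]
orientation: [[-0.969, 0.246, -0.001], [0.246, 0.969, -0.003], [0.001, -0.003, -1.0]]
wrist_force: [0.5, 0.0, 0.5]
finger_gap: 0.5
grasp_force: 0.0
```

>>> apply_moves([
  [0,0,0.12],
  [0,0,0],
  [0,0,0],
  [0,0,0],
  [0,0,0],
  [0,0,0],
  [0,0,0],
  [0,0,-0.5],
  [0,0,-0.8],
  [0,0,-0.8],
  [0,0,0],
  [0,0,0],
], turn=[0,0,0,0,0,0,0,0,0,0,0,0], jaw=[0.5,0.3,0.1,0,0,0,0,0,0,0,0,0])

```text
time_s: 25.4
tool_pos: [0.4805, -0.285, 0.1293]
orientation: [[-0.969, 0.246, -0.003], [0.246, 0.969, -0.002], [0.003, -0.003, -1.0]]
wrist_force: [-0.1, -0.8, -0.4]
finger_gap: 0.172
grasp_force: 58.9
```

>>> apply_moves([
  [0,0,0],
  [0,0,0],
  [-0.4,0.7,0],
  [-0.4,0.8,0],
  [-0.4,0.9,0],
  [-0.4,0.9,0],
  [-0.4,0.9,0],
  [-0.4,0.9,0],
  [0,0.16,0],
  [0,0,0],
  [0,0,0],
], turn=[-1,-0.42,0,0,0,0,0,0,0,0,0], jaw=[0,0,0,0,0,0,0,0,0,0,0])

```text
time_s: 26.78
tool_pos: [0.6004, -0.0234, 0.1287]
orientation: [[-1.0, 0.002, -0.004], [0.002, 1.0, -0.003], [0.004, -0.003, -1.0]]
wrist_force: [1.1, 0.5, -1.1]
finger_gap: 0.174
grasp_force: 59.0
```

Run:
```python
from h import *
env.read_camera('wrist');d=snap('wrist','w4')
s=env.get_obs();print({k:np.round(s[k],4) for k in('q','tool_pos','orientation','finger_gap','time_s')})
T,K=d['camera_from_world'],d['intrinsics']
for P in ([.537,-.0215,.05],s['tool_pos']+[0,0,.019]):
    c=K@(T[:3,:3]@np.array(P)+T[:3,3]);print(c[:2]/c[2])
```

```text
{'q': array([-0.0375,  0.4589,  0.0514,  1.1662, -0.0027, -0.0352]), 'tool_pos': array([ 0.6006, -0.0234,  0.129 ]), 'orientation': array([[-1.    ,  0.0023, -0.003 ],
       [ 0.0023,  1.    , -0.0026],
       [ 0.003 , -0.0026, -1.    ]]), 'finger_gap': np.float64(0.1734), 'time_s': np.float64(26.875)}
[315.99103644 119.27749884]
[311.95050474 284.13351578]
```

View pics/w4.png

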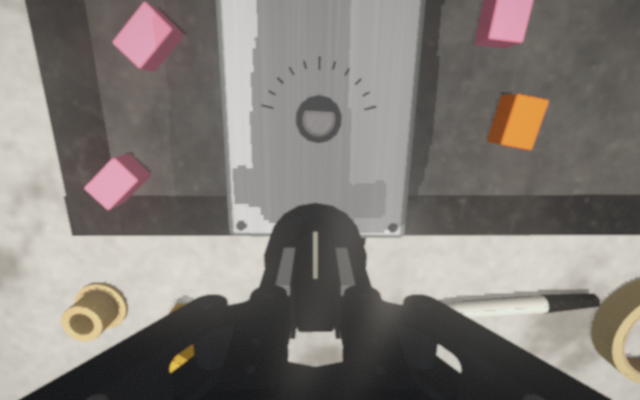

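The held knob is upright in the fingers, with its line at column 315 (rows 233–278). The spindle washer is at (318,119). I'll enlarge both once.

Run:
```python
from h import *
p=cv2.imread('pics/w4.png')
a=cv2.resize(p[90:150,288:348],None,fx=6.6,fy=6.6,interpolation=cv2.INTER_CUBIC)
b=cv2.resize(p[195:345,255:375],None,fx=3.3,fy=3.96,interpolation=cv2.INTER_CUBIC)
o=np.zeros((594,800,3),np.uint8);o[:396,:396]=a;o[:594,404:800]=np.clip(b.astype(int)*2,0,255)
cv2.imwrite('pics/c4.png',o)
```

```text
(no output)
```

View pics/c4.png

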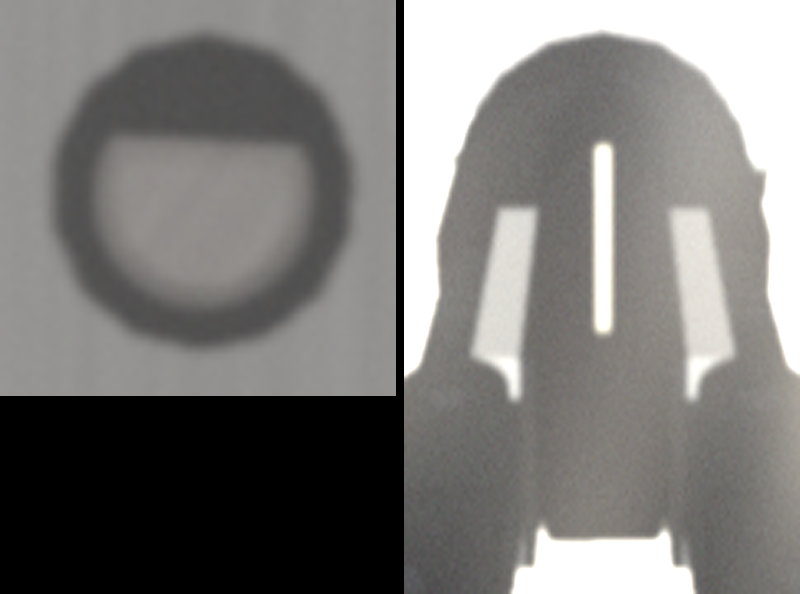

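Run:
```python
from h import *
s=env.get_obs();z=s['tool_pos'][2]+.019
tail=w('w4',316.2,330.9,z);l=w('w4',315.3,255,z);sp=w('w4',318.76,118.8,.05);tip=w('w4',288+205/6.6,90+138/6.6,.061)
print('tail',tail,'line',l,'line end',w('w4',315.3,195+335/3.96,z),'spindle',sp,'flat mid top',tip,s['tool_pos'])
print('disc front',w('w4',315.3,195+33/3.96,z-.045+.021))
```

```text
tail [ 0.6232 -0.0217  0.148 ] line [ 0.5876 -0.022   0.148 ] line end [ 0.5986 -0.022   0.148 ] spindle [ 0.5367 -0.0197  0.05  ] flat mid top [ 0.5318 -0.0196  0.061 ] [ 0.6006471  -0.02338578  0.12901587]
disc front [ 0.5726 -0.022   0.124 ]
```

>>> apply_moves([
  [0.4,0.05,0],
  [0.6,0,0],
  [0.28,0,0],
  [0,0,0.4],
  [0,0,0.3],
  [0,0,0.08],
  [0,0,0],
  [0,0,0],
], turn=[0.2,0,0,0,0,0,0,0], jaw=[0,0,0,0,0,0,0,0])

```text
time_s: 27.88
tool_pos: [0.5373, -0.0184, 0.0908]
orientation: [[-0.999, 0.036, -0.002], [0.036, 0.999, -0.003], [0.002, -0.003, -1.0]]
wrist_force: [0.4, 1.1, -1.5]
finger_gap: 0.17
grasp_force: 59.0
```

>>> apply_moves([
  [0.01,-0.05,0],
  [0,0,0.05],
  [0,0,0.05],
  [0,0,0.05],
  [0,0,0],
], turn=[0,0,0,0,0], jaw=[0,0,0,0,0])

```text
time_s: 28.5
tool_pos: [0.5361, -0.0208, 0.0825]
orientation: [[-0.999, 0.036, -0.003], [0.036, 0.999, -0.003], [0.003, -0.003, -1.0]]
wrist_force: [-0.2, 0.6, -1.8]
finger_gap: 0.176
grasp_force: 59.0
```

>>> apply_moves([
  [0,0,0.05],
  [0,0,0.05],
  [0,0,0.03],
  [0,0,0],
], turn=[0,0,0,0], jaw=[0,0,0,0])

```text
time_s: 29.0
tool_pos: [0.5362, -0.0208, 0.0762]
orientation: [[-0.999, 0.036, -0.003], [0.036, 0.999, -0.003], [0.003, -0.003, -1.0]]
wrist_force: [-0.4, 0.2, -1.0]
finger_gap: 0.169
grasp_force: 59.0
```

>>> apply_moves([
  [0,0,0.04],
  [0,0,0.03],
  [0,0,0.02],
  [0,0,0.02],
  [0,0,0],
], turn=[0,0,0,0,0], jaw=[0,0,0,0,0])

```text
time_s: 29.62
tool_pos: [0.5364, -0.0208, 0.0709]
orientation: [[-0.999, 0.036, -0.002], [0.036, 0.999, -0.003], [0.002, -0.003, -1.0]]
wrist_force: [0.1, 0.0, 4.1]
finger_gap: 0.173
grasp_force: 59.7
```

>>> apply_moves([
  [0,0,0.02],
  [0,0,0.01],
  [0,0,0.01],
  [0,0,0],
], turn=[0,0,0,0], jaw=[0,0,0,0])

```text
time_s: 30.12
tool_pos: [0.5366, -0.0209, 0.0701]
orientation: [[-0.999, 0.036, -0.001], [0.036, 0.999, -0.003], [0.001, -0.003, -1.0]]
wrist_force: [-9.4, -1.0, 26.9]
finger_gap: 0.168
grasp_force: 63.0
```

>>> apply_moves([
  [0,0,0],
  [0,0,0],
  [0,0,0],
  [0,0,0],
], turn=[0,0,0,0], jaw=[0,0,0,0])

```text
time_s: 30.62
tool_pos: [0.5366, -0.0209, 0.0702]
orientation: [[-0.999, 0.036, -0.001], [0.036, 0.999, -0.003], [0.001, -0.003, -1.0]]
wrist_force: [-8.1, -0.4, 28.0]
finger_gap: 0.177
grasp_force: 63.0
```

Steady at 28 N and seated at the expected height, so I'm handing in.

```bash
python3 -c "
from plant import env
print(env.job_done())"
```

```text
the job is handed in; nothing more can be done
None
```

I handed the job in at about 31 s with both offcuts in the bin and the knob keyed on the spindle, still gripped and held fully down at about 28 N; the hand-in call returned no verdict.

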